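Set the ratcheting cookbook stand down to its lowest notch

TASK

The cookbook stand in the pantry is propped too steep, and its ratchet only lets the board go up. Take the board by its bar, lift it past the top notch until you just feel it come up against the soft stop (that throws the pawl out; do not force the stop), lower it gently all the way flat so that the pawl falls back in, then raise it again to its first, lowest notch and leave it standing there. Do not let the board slam down flat, and leave the jar, the tin and the bottle where they are.

Things in the scene. Friction and masses are not known exactly. Their poses are not given: they have to be found in the camera images.
- board (a joint): angle of the stand's wooden board above flat, rad: 0 = lying flat, grows as the bar rises. Board 140 mm deep, 250 wide, 10 thick, with a 34 mm high book ledge by the hinge. It weighs 0.4 to 0.7 kg; holding it takes about 2 to 4 N at the bar. The hinge is damped: let go, the board falls at about 1 to 1.5 rad/s
- ratchet (a point): toothed wheel on the hinge axis, 139 mm to the stand's +y side, with a small tumbling steel pawl. Four notches hold the board at about 0.34, 0.52, 0.70 and 0.88 rad; lifted through them, it falls back onto the notch below. A notch catches once the board was lifted 0.07 to 0.12 rad above it. In the last 0.08 rad before flat the pawl, if it was thrown out, tips back in
- stop: rubber stop of the stand, a black peg 12 mm thick low on the base behind the hinge; origin on the hinge axis, 131 mm to +y. Between 1.07 and 1.33 rad (differs from stand to stand) the pawl is thrown out; about 0.04 rad later a lever on the hinge meets the stop: the force at the bar then grows by 1 to 2.5 N per mm. Some 12 N over the board's weight strains it
- hinge (a point): middle of the stand's hinge axis, 85 mm above the table. x: level, from the hinge towards the bar side (where the flat board points); y: along the hinge; z up. The wooden base, 18 mm thick, reaches from 90 mm behind the hinge (-x) to 190 mm in front of it and 170 mm to either side
- bar (a point): middle of the round steel bar at the board's free edge, parallel to the hinge and 215 mm from it in the board's plane. 12 mm thick, 118 mm clear between its arms, 44 mm from its middle line to the board's edge. x: away from the hinge along the board, y: along the bar. Pinch it from above, a finger on either side (jaws closing along the stand's x); it can turn between the fingers
- jar_mid (a point): middle of the glass jar with wooden cap, 84 mm across, 130 mm high, standing on the table near the stand; bystander
- tin_mid (a point): middle of the food tin, 74 mm across, 110 mm high, standing on the table near the stand; bystander
- oil_mid (a point): middle of the green oil bottle, 60 mm across, 190 mm high, standing on the table near the stand; bystander

How it is judged:
On the way, in this order (a step that is already met when the one before it is completed fails the run):
1. the board is lifted beyond its top notch (value of joint board above 1.02 rad), for 0.05 s.
2. the board lies flat (value of joint board below 0.03 rad), for 0.2 s.
At the end, for the whole second after the job is handed in: the board, having been lifted past the top and laid flat, stands by itself in its first notch (angle 0.29 to 0.40 rad), at rest (value of joint board between 0.29 and 0.4 rad and velocity of joint board between -0.03 and 0.03 rad/s); the robot touches nothing.
It fails at once if the stop is strained: pressed with more than 30 N (about 12 N too much at the bar) (contact force between stop and anything else above 30 N).
It fails at once if the board slams down flat (faster than 0.8 rad/s in the last 0.1 rad) (value of joint board below 0.1 rad and velocity of joint board below -0.8 rad/s).
It fails at once if the jar is pushed, knocked or lifted out of its place (more than 15 mm) or tipped (distance of jar_mid from where it was at the start of the episode above 0.015 m or angle between jar_mid's own z axis and vertical above 0.3 rad).
It fails at once if the tin is pushed, knocked or lifted out of its place (more than 15 mm) or tipped (distance of tin_mid from where it was at the start of the episode above 0.015 m or angle between tin_mid's own z axis and vertical above 0.3 rad).
It fails at once if the oil bottle is pushed, knocked or lifted out of its place (more than 15 mm) or tipped (distance of oil_mid from where it was at the start of the episode above 0.015 m or angle between oil_mid's own z axis and vertical above 0.3 rad).
It also fails if it takes over 72 s, if anything falls off the work surface, if the arm or the gripper's body presses on something with over 40 N, if the wrist force passes 120 N, or if a joint passes its speed limit or range.

ROBOT

A 7-joint arm with a two-finger parallel gripper is mounted at the origin on the work surface. World frame = base frame: x ahead of the robot, y to its left, z up, the work surface at z = 0. Lengths are in m, angles in rad, forces in N, time in s.
With the tool pointing down it reaches from about 0.425 to 0.875 m from the base axis. Payload 9.9 kg.
Tool frame: the origin (TCP) lies midway between the tips of the shut fingers; the grasp point (between the pads) lies 19 mm behind it; z points along the fingers, y is the line along which they close (so a half turn about z gives the same grasp; the last joint's range is limited). The gripper opens to 85 mm and grips with 20 to 120 N. Pads are 22 mm wide; open, the fingers measure 114 mm over their backs; the gripper's body (76 mm by 85 mm) begins 54 mm behind the grasp point. The pads swing forward as they close: fully open they stand 13 mm farther back than shut.
Start: joints at [1.214, 0.576, 0.025, 1.437, -0.015, 1.129, -0.057], TCP at [0.182, -0.65, 0.231] pointing down, gripper open.
Joint ranges: [-2.76, 2.76], [-0.34, 2.15], [-1.52, 1.57], [0.19, 2.46], [-1.09, 4.23], [0.17, 1.99], [-2.82, 2.82]. Speed limits (rad/s): [2.22, 2.22, 3.01, 3.01, 3.14, 3.14, 3.14].

INTERFACE

Orientations are given as a rotation vector (axis times angle).
In Python, from rig import robot gives the robot as it stands. The module is installed in compiled form; this text tells all that it offers.
- The arm moves only by the tool jog_arm, never from a script. Its arguments are lists of equal length, an entry for each row: "fingers": the opening, from 0 (shut) to 1 (fully open); "delta_pos": the shift along the tool's x, y, z in mm, a list of three; "twist": the turn about the tool's z in degrees. In form: {"fingers": [fingers, ...], "delta_pos": [[x, y, z], ...], "twist": [twist, ...]}. A call has 1 to 5 rows; each row is the pose to reach, as a shift and turn from the pose commanded when the call began, along the tool's axes at that moment; what a row does not reach only later rows make up. A row lasts 1/12 s, in which the tool goes at most 41.7 mm and 7.16 degrees, less where a joint would pass 70% of its speed; a pose out of reach is approached as far as the arm can. A call with a gripper value outside its range is refused whole. The fingers move at their own pace and stop on an object; "newtons" is the grip in N (left out, the last holds). Time passes only in rows, so rows that repeat a pose let the fingers close. It gives the time, the measured TCP pose, the force, the opening and the grip force at its end, in the units of the state.
- robot.read_state(): the state, without advancing time (a new reading comes with each control period).
- robot.grab_frame(name): name is "scene" or "side" or "wrist"; returns a dict with "color" (400x640x3 uint8, red, green, blue), "depth" (400x640 float32, m along the optical axis (not along the pixel's ray), 0 where there is no reading), "fov_y" (degrees; the focal length in pixels is half the picture's height over the tangent of half this angle, whatever the lens; pixels are square), "cx", "cy" (the principal point, pixels), "k1" (the pictures are not rectified: a ray, as slopes to the right and down, at radius r is drawn at 1 + k1 r^2 times it, then the intrinsics apply), "origin" and "orientation" of the camera in the world; the wrist camera has in their place "T_tool_cam" (4x4, takes a point from camera to tool coordinates, whose origin is the TCP and whose axes are the flange's). Camera axes: x right, y down, z forward; pixel columns grow to the right and rows downward; lengths in m; the calibration is good to about 2 mm. A picture is of the moment at which its call begins: read the wrist's pose just before it.
- robot.job_done(): hands the job in; it is judged then, once.
Trained networks look in a picture, given as the dict that the camera call returned (one of the last four; its "shot" number tells which), for a name from the list of things; names that differ only in an ending like _2 or _b are one class to them, and where a whole thing is asked for, a point or a joint stands for the part that bears it (a point fixed in the world has none). Each returns a list of dicts, best first, with "conf" (0 to 1); they miss things now and then, are a little off and sometimes report something else, mostly with a low value. They report only what shows in the picture. A call takes as long as a camera call.
- robot.recognise(picture, thing): "bbox" ([centre column, centre row, width, height] in pixels, round what is visible of it).
- robot.outline_of(picture, thing): "pixels" (400x640 bool, what is visible of it) and "bbox" ([centre column, centre row, width, height] in pixels, round what is visible of it).
The state is a dict: "time_s": time; "q": joint angles; "qd": joint speeds; "effort": joint torques, N m; "ee_pos": TCP position; "tcp_rot": TCP orientation; "ft_force": force on the tool from outside, world axes, zero at the start; "wrist_torque": the same for the moment, N m; "finger_gap": finger opening in m; "grasp_force": force on a finger pad.
Only numpy, scipy, OpenCV 4.12 (cv2) and the standard library are available. Lean on these libraries where they do the work, as an engineer would, in place of code of your own. Each camera call takes 0.05 s, during which the arm holds its last target. There are 200 camera calls.

## Working session

There is one attempt and no reset: what is moved stays moved. The work goes in short steps, Python scripts to look and compute and a tool call to move; the robot and the scene stay as the last step left them, time stands still between calls to the robot, and variables do not carry over. Pictures are saved under pics/ and viewed, at most 10 in all, crops included, and the job is handed in when it is done.

Besides the shell and the picture viewer there is one more tool, called after "Request:" as name([rows], argument=value, ...), one row to a line, values as JSON. jog_arm: Moves the arm, as the interface text tells. Its arguments: {"type":"object","properties":{"fingers":{"type":"array","items":{"type":"number"}},"delta_pos":{"type":"array","items":{"type":"array","items":{"type":"number"}}},"twist":{"type":"array","items":{"type":"number"}},"newtons":{"type":"number"}},"required":["fingers","delta_pos","twist"]}

```bash
mkdir -p pics
cat > h.py <<'E'
import numpy as np, cv2
from scipy.spatial.transform import Rotation as R
from rig import robot
def cam(p,st=None):
    if "T_tool_cam" in p:
        T=np.eye(4);T[:3,:3]=R.from_rotvec(st["tcp_rot"]).as_matrix();T[:3,3]=st["ee_pos"];return T@np.array(p["T_tool_cam"])
    T=np.eye(4);o=np.array(p["orientation"],float)
    T[:3,:3]=o if o.shape==(3,3) else R.from_rotvec(o).as_matrix();T[:3,3]=p["origin"];return T
def K(p):
    f=200/np.tan(np.radians(p["fov_y"])/2);return np.array([[f,0,p["cx"]],[0,f,p["cy"]],[0,0,1.]])
def rays(p,uv):
    # iterative undistort
    k=K(p);d=(np.asarray(uv,float).reshape(-1,2)-k[:2,2])/k[0,0];s=d.copy()
    for _ in range(20): s=d/(1+p["k1"]*(s**2).sum(1,keepdims=True))
    return np.c_[s,np.ones(len(s))]
def pts(p,mask,T):
    v,u=np.nonzero(mask&(p["depth"]>0));r=rays(p,np.c_[u,v])*p["depth"][v,u][:,None]
    return r@T[:3,:3].T+T[:3,3]
def save(p,n): cv2.imwrite(f"pics/{n}.png",p["color"][:,:,::-1])
E
python3 - <<'E'
from h import *
s=robot.read_state();print({k:np.round(v,3) for k,v in s.items()})
ims=[]
for n in("scene","side","wrist"):
    st=robot.read_state();p=robot.grab_frame(n);T=cam(p,st);save(p,n+"0");ims.append(p["color"])
    print(n,T[:3,3].round(3),T[:3,2].round(2),p["fov_y"],p["k1"])
    for t in("board","bar","ratchet","stop","jar_mid","tin_mid","oil_mid"):
        r=robot.outline_of(p,t)
        for q in r[:2]:
            P=pts(p,q["pixels"],T)
            if len(P):print(t,round(q["conf"],2),np.round(q["bbox"]),np.median(P,0).round(3),np.percentile(P,3,0).round(3),np.percentile(P,97,0).round(3))
a=np.vstack(ims[:2]);cv2.imwrite("pics/a.png",a[:,:,::-1][:, :][:800])
cv2.imwrite("pics/a.png",cv2.resize(a[:,:,::-1],(480,600)))
E
```

```text
{'time_s': np.float64(0.0), 'q': array([ 1.214,  0.577,  0.025,  1.438, -0.015,  1.129, -0.057]), 'qd': array([ 0.   ,  0.   , -0.   ,  0.001,  0.   ,  0.   ,  0.   ]), 'effort': array([-1.0000e-03, -7.6576e+01,  2.2500e+00, -2.8596e+01,  1.5000e-02,
        1.3000e-02, -0.0000e+00]), 'ee_pos': array([ 0.182, -0.65 ,  0.23 ]), 'tcp_rot': array([-3.111, -0.427,  0.   ]), 'ft_force': array([ 0.224,  0.545, -0.505]), 'wrist_torque': array([-0.007, -0.027,  0.064]), 'grasp_force': np.float64(0.0), 'finger_gap': np.float64(0.085)}
scene [ 1.382 -0.573  0.853] [-0.67  0.46 -0.58] 43.08839301340408 -0.016320890689538174
board 0.77 [280. 196. 111.  44.] [ 0.515 -0.056  0.177] [ 0.386 -0.161  0.058] [0.581 0.112 0.228]
bar 0.75 [284. 195. 106.  42.] [ 0.515 -0.055  0.177] [ 0.386 -0.161  0.056] [0.581 0.111 0.228]
ratchet 0.61 [282. 228. 153. 110.] [ 0.493 -0.053  0.018] [ 0.331 -0.203  0.009] [0.604 0.109 0.218]
jar_mid 0.87 [189. 272.  48.  66.] [ 0.554 -0.324  0.092] [ 0.5   -0.356  0.006] [ 0.568 -0.283  0.131]
tin_mid 0.91 [180. 226.  36.  44.] [ 0.365 -0.276  0.087] [ 0.317 -0.305  0.02
[... 297 characters left out ...]
27828672717402
board 0.6 [358. 209. 106. 116.] [ 0.463 -0.015  0.133] [ 0.384 -0.149  0.019] [0.561 0.124 0.219]
bar 0.58 [358. 208.  94. 118.] [ 0.462 -0.014  0.134] [ 0.386 -0.148  0.053] [0.549 0.124 0.206]
ratchet 0.96 [362. 225. 152. 148.] [0.433 0.    0.08 ] [ 0.31  -0.152  0.01 ] [0.572 0.136 0.192]
jar_mid 0.92 [404. 182.  21.  48.] [ 0.501 -0.291  0.09 ] [ 0.481 -0.34   0.002] [ 0.551 -0.271  0.13 ]
tin_mid 0.71 [443. 217.  35.  40.] [ 0.328 -0.241  0.073] [ 0.303 -0.285  0.006] [ 0.367 -0.227  0.109]
oil_mid 0.76 [253. 240.  24.  70.] [0.549 0.252 0.092] [0.537 0.219 0.001] [0.583 0.27  0.188]
wrist [ 0.251 -0.629  0.374] [-0.27 -0.08 -0.96] 59.08442989033694 -0.0007456971032077104
```

View pics/scene0.png

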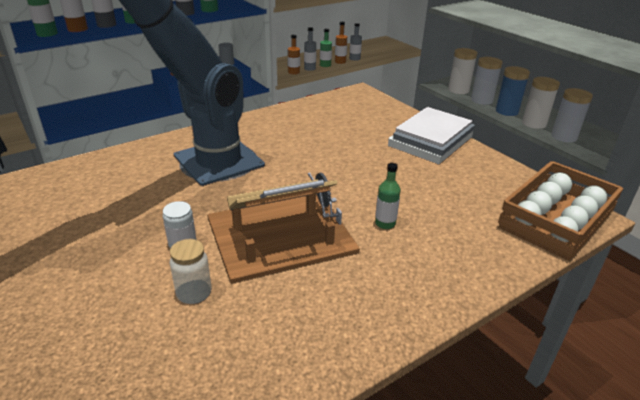

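View pics/side0.png

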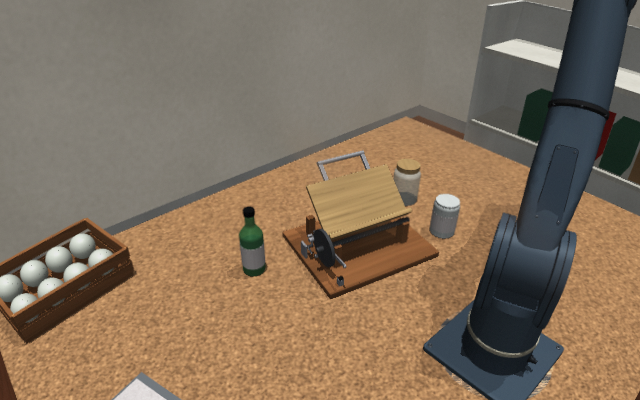

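Run:
```python
from h import *
C={}
for n in("scene","side"):
    p=robot.grab_frame(n);T=cam(p)
    P=pts(p,np.ones((400,640),bool),T)
    C[n]=P
P=np.vstack(list(C.values()));np.save("cloud.npy",P)
# base top z~0.018
b=P[(abs(P[:,2]-0.018)<0.004)&(P[:,0]>0.28)&(P[:,0]<0.68)&(abs(P[:,1]+0.02)<0.22)]
print(len(b),cv2.minAreaRect((b[:,:2]*1000).astype(np.float32)))
# all above-table objects: top view
im=np.zeros((500,600),np.uint8)
q=P[(P[:,2]>0.008)];u=((q[:,0]-0.2)*1000).astype(int);v=((q[:,1]+0.4)*700).astype(int)
ok=(u>=0)&(u<600)&(v>=0)&(v<500);im[v[ok],u[ok]]=np.clip(q[ok,2]*1000,40,255)
cv2.imwrite("pics/top.png",im)
```

```text
11472 ((447.638916015625, -62.4444580078125), (405.5535888671875, 288.2330627441406), 76.86367797851562)
```

The scene view shows the base at (280,230), the bar from (263,193) to (325,184), the jar at (190,270), the tin at (180,225) and the bottle at (388,197). The side view shows the bar from (320,161) to (364,153) and the ratchet at (325,248). The stand's +x points roughly along world +x, away from the robot.

Run:
```python
from h import *
P=np.load("cloud.npy")
m=(abs(P[:,2]-0.018)<0.004)&(P[:,0]>0.26)&(P[:,0]<0.68)&(abs(P[:,1]+0.02)<0.22)
b=P[m]
# density filter
from scipy.spatial import cKDTree
t=cKDTree(b[:,:2]);n=np.array([len(x) for x in t.query_ball_point(b[:,:2],0.006)])
g=b[n>np.median(n)*0.35]
r=cv2.minAreaRect((g[:,:2]*1000).astype(np.float32));print(len(g),r,cv2.boxPoints(r))
# best yaw by fitting 280x340 rectangle robustly
from scipy.optimize import minimize
def cost(v):
    c,s=np.cos(v[2]),np.sin(v[2]);d=(g[:,:2]-v[:2]);x=d@[c,s];y=d@[-s,c]
    e=np.maximum(abs(x)-.14,0)+np.maximum(abs(y)-.17,0);return np.minimum(e,.01).sum()+0
best=min((minimize(cost,[.46,-.05,a],method="Nelder-Mead") for a in np.radians(range(-30,31,5))),key=lambda o:o.fun)
print("base ctr/yaw",best.x,best.fun)
v=best.x;c,s=np.cos(v[2]),np.sin(v[2])
H=v[:2]-0.05*np.array([c,s]);print("hinge",H)
ex=np.array([c,s,0]);ey=np.array([-s,c,0]);O=np.array([*H,0.085])
d=P-O;L=np.c_[d@ex,d@ey,d[:,2]]
bd=L[(abs(L[:,1])<.12)&(L[:,0]>.02)&(L[:,0]<.2)&(L[:,2]>.02)]
import numpy.linalg as la
for lo,hi in((.02,.06),(.06,.1),(.1,.14),(.14,.17),(.17,.2)):
    w=bd[(bd[:,0]>lo)&(bd[:,0]<hi)];print(lo,len(w),np.median(w,0).round(4) if len(w) else "")
# bar: points at radius ~.215
q=L[(abs(L[:,1])<.07)&(np.hypot(L[:,0],L[:,2])>.2)&(np.hypot(L[:,0],L[:,2])<.235)&(L[:,2]>.0)]
print("bar",len(q),q.mean(0),np.percentile(q,[5,95],0),"ang",np.median(np.arctan2(q[:,2],q[:,0])),np.median(np.hypot(q[:,2],q[:,0])))
print("slope y",np.polyfit(q[:,1],q[:,0],1))
```

```text
11393 ((447.6781921386719, -62.04522705078125), (403.54058837890625, 287.301025390625), 76.5938720703125) [[ 261.1612  -225.01186]
 [ 540.63354 -291.62317]
 [ 634.1952   100.9214 ]
 [ 354.72284  167.53271]]
base ctr/yaw [ 0.45402536 -0.0332495  -0.23427735] 0.5450384639140012
hinge [ 0.40539125 -0.0216425 ]
0.02 1597 [0.0401 0.0073 0.039 ]
0.06 1558 [0.0799 0.0069 0.0722]
0.1 1605 [ 0.1209 -0.0005  0.0973]
0.14 509 [ 0.1621 -0.0009  0.139 ]
0.17 121 [ 0.1715 -0.0016  0.139 ]
bar 537 [1.65129956e-01 1.36394141e-04 1.39171636e-01] [[ 0.1563081  -0.063014    0.13306121]
 [ 0.17265338  0.06410428  0.14387996]] ang 0.703410242701609 0.21720976509989792
slope y [-0.00218816  0.16513025]
```

View pics/top.png

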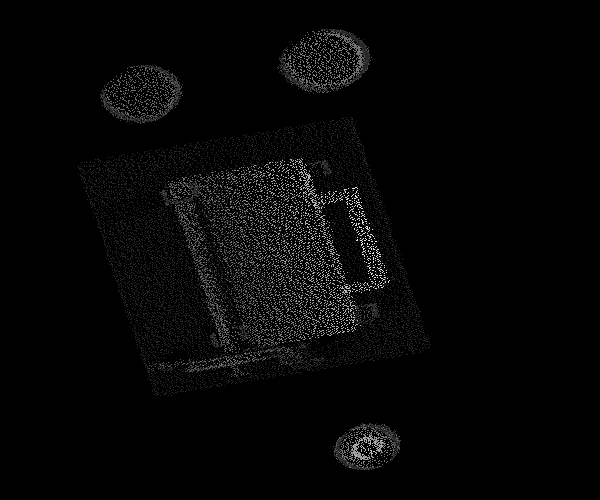

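The fit agrees with the spec: the bar radius is 0.217 m (0.215 given) and the board is at 0.70 rad, the third notch. The hinge is at about (0.405, -0.022) with yaw -0.234. The top view shows the jar, tin and bottle well clear of the bar. Next I move above the bar.

Request:
jog_arm([
  [29,-26,-14],
  [59,-52,-28],
  [88,-77,-42],
  [117,-103,-56],
  [146,-129,-70],
], fingers=[0.5,0.5,0.5,0.5,0.5], twist=[0,0,0,0,0])

```text
time_s: 1.72
ee_pos: [0.2884, -0.4849, 0.302]
tcp_rot: [3.112, 0.427, 0.0]
ft_force: [1.2, -1.1, 0.6]
finger_gap: 0.0424
grasp_force: 0.0
```

Request:
jog_arm([
  [29,-26,0],
  [59,-52,0],
  [88,-77,0],
  [117,-103,0],
  [146,-129,0],
], fingers=[0.5,0.5,0.5,0.5,0.5], twist=[0,0,0,0,0])

```text
time_s: 2.13
ee_pos: [0.3943, -0.3213, 0.3017]
tcp_rot: [3.112, 0.427, 0.001]
ft_force: [1.4, 0.1, -0.2]
finger_gap: 0.0428
grasp_force: 0.0
```

Request:
jog_arm([
  [29,-26,0],
  [59,-52,0],
  [88,-77,0],
  [117,-103,0],
  [146,-129,0],
], fingers=[0.5,0.5,0.5,0.5,0.5], twist=[0,0,0,0,0])

```text
time_s: 2.55
ee_pos: [0.5001, -0.1576, 0.3016]
tcp_rot: [3.112, 0.427, 0.001]
ft_force: [1.1, -1.0, -0.8]
finger_gap: 0.0427
grasp_force: 0.0
```

Request:
jog_arm([
  [29,-26,0],
  [59,-52,0],
  [89,-78,0],
  [89,-78,0],
  [89,-78,0],
], fingers=[0.5,0.5,0.5,0.5,0.5], twist=[-7,-14,-21,-28,-35])

```text
time_s: 2.97
ee_pos: [0.5651, -0.057, 0.3011]
tcp_rot: [-2.831, -1.359, -0.001]
ft_force: [0.1, -1.4, -0.2]
finger_gap: 0.0425
grasp_force: 0.0
```

Request:
jog_arm([
  [0,0,0],
  [0,0,0],
  [0,0,0],
  [0,0,0],
  [0,0,0],
], fingers=[0.5,0.5,0.5,0.5,0.5], twist=[-7,-14,-20,-26,-26])

```text
time_s: 3.38
ee_pos: [0.5641, -0.0604, 0.3013]
tcp_rot: [-2.46, -1.953, -0.0]
ft_force: [-0.6, -1.0, -0.4]
finger_gap: 0.0425
grasp_force: 0.0
```

Run:
```python
from h import *
st=robot.read_state();p=robot.grab_frame("wrist");T=cam(p,st);save(p,"wrist1")
P=pts(p,np.ones((400,640),bool),T);Rt=R.from_rotvec(st["tcp_rot"]).as_matrix()
print("tool y",Rt[:,1],np.degrees(np.arctan2(Rt[1,1],Rt[0,1])))
a=-0.234;ex=np.array([np.cos(a),np.sin(a),0]);ey=np.array([-ex[1],ex[0],0]);O=np.array([.4054,-.0216,.085])
d=P-O;L=np.c_[d@ex,d@ey,d[:,2]]
r=np.hypot(L[:,0],L[:,2]);q=L[(abs(L[:,1])<.07)&(r>.2)&(r<.24)&(L[:,2]>.08)]
print(len(q),q.mean(0) if len(q) else "",np.percentile(q,[5,50,95],0))
if len(q):
  q=q[q[:,2]>np.percentile(q[:,2],30)];print(np.polyfit(q[:,1],q[:,0],1),np.polyfit(q[:,1],q[:,2],1))
t=st["ee_pos"]-O;print("tcp local",t@ex,t@ey,t[2])
for o in robot.outline_of(p,"bar")[:2]:
  W=pts(p,o["pixels"],T)-O;print("net",o["conf"],o["bbox"],np.median(np.c_[W@ex,W@ey,W[:,2]],0))
```

```text
tool y [ 9.73967711e-01 -2.26686784e-01 -1.86518835e-05] -13.10208698981739
4117 [0.16252544 0.00585542 0.14195395] [[ 0.15416834 -0.06354312  0.13502225]
 [ 0.16280248  0.00925534  0.14279917]
 [ 0.16865157  0.06630712  0.14443725]]
[0.00039786 0.1634074 ] [0.00062642 0.1432975 ]
tcp local 0.1633495566514276 -0.0009652907242516176 0.2162979140072901
net 0.79 [189.9, 172.2, 287.9, 342.8] [0.07087362 0.03779139 0.06624728]
```

View pics/wrist1.png

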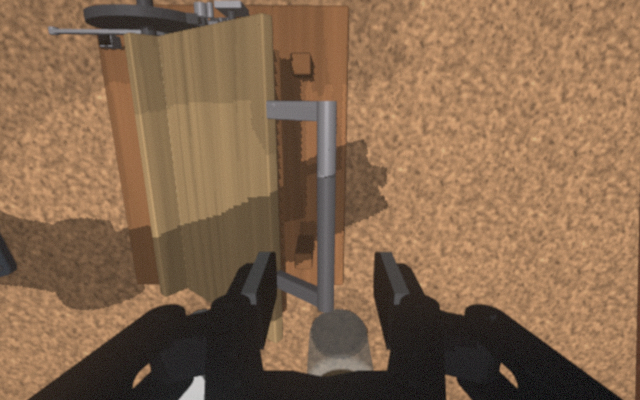

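The wrist view shows the bar vertical at column 326, centred between the fingers (260 and 392). I descend 97 mm and grip.

Request:
jog_arm([
  [0,0,30],
  [0,0,60],
  [0,0,85],
  [0,0,97],
  [0,0,97],
], fingers=[0.36,0.36,0.36,0.36,0.36], twist=[0,0,0,0,0])

```text
time_s: 3.9
ee_pos: [0.5624, -0.0604, 0.2015]
tcp_rot: [-2.465, -1.942, 0.006]
ft_force: [-0.5, -0.8, 0.9]
finger_gap: 0.0306
grasp_force: 0.0
```

Request:
jog_arm([
  [0,0,0],
  [0,0,0],
  [0,0,0],
  [0,0,0],
  [0,0,0],
], fingers=[0,0,0,0,0], twist=[0,0,0,0,0], newtons=30)

```text
time_s: 4.32
ee_pos: [0.5648, -0.0602, 0.2053]
tcp_rot: [2.464, 1.946, 0.002]
ft_force: [0.6, -0.2, 1.0]
finger_gap: 0.0107
grasp_force: 29.5
```

Request:
jog_arm([
  [0,0,0],
  [0,0,0],
  [0,0,0],
], fingers=[0,0,0], twist=[0,0,0])

```text
time_s: 4.57
ee_pos: [0.565, -0.0602, 0.2049]
tcp_rot: [2.464, 1.947, 0.003]
ft_force: [3.6, -0.2, 2.8]
finger_gap: 0.0109
grasp_force: 29.7
```

Request:
jog_arm([
  [0,-7,-8],
  [0,-15,-16],
  [0,-23,-23],
  [0,-31,-30],
  [0,-31,-30],
], fingers=[0,0,0,0,0], twist=[0,0,0,0,0])

```text
time_s: 4.98
ee_pos: [0.5347, -0.053, 0.2363]
tcp_rot: [2.462, 1.946, 0.005]
ft_force: [6.0, 0.1, 4.0]
finger_gap: 0.011
grasp_force: 30.1
```

Request:
jog_arm([
  [0,-8,-7],
  [0,-17,-13],
  [0,-26,-19],
  [0,-26,-19],
  [0,-26,-19],
], fingers=[0,0,0,0,0], twist=[0,0,0,0,0])

```text
time_s: 5.4
ee_pos: [0.5102, -0.0472, 0.2543]
tcp_rot: [2.463, 1.946, 0.005]
ft_force: [5.8, -1.3, 6.3]
finger_gap: 0.0109
grasp_force: 30.2
```

```bash
cat >> h.py <<'E'
A=-0.234;EX=np.array([np.cos(A),np.sin(A),0]);O=np.array([.4054,-.0216,.085])
def rep():
    s=robot.read_state();g=s["ee_pos"]+R.from_rotvec(s["tcp_rot"]).as_matrix()@[0,0,-.019]-O;x,z=g@EX,g[2];t=np.arctan2(z,x)
    f=s["ft_force"];fx,fz=f@EX,f[2];print("th %.3f r %.4f Ftan %.1f Frad %.1f tq"%(t,np.hypot(x,z),-fx*np.sin(t)+fz*np.cos(t),fx*np.cos(t)+fz*np.sin(t)),s["wrist_torque"].round(2),s["time_s"])
E
python3 -c "
from h import *
rep()"
```

```text
th 1.051 r 0.2170 Ftan -2.1 Frad 8.4 tq [-0.22 -1.43  0.  ] 5.4
```

Request:
jog_arm([
  [0,1,-2],
  [0,1,-2],
  [0,1,-2],
], fingers=[0,0,0], twist=[0,0,0])

```text
time_s: 5.65
ee_pos: [0.5096, -0.0471, 0.2549]
tcp_rot: [-2.464, -1.948, 0.001]
ft_force: [2.8, 1.4, 0.5]
finger_gap: 0.0107
grasp_force: 29.8
```

```bash
python3 -c "
from h import *
rep()"
```

```text
th 1.054 r 0.2172 Ftan -1.8 Frad 1.7 tq [ 0.25 -0.66  0.  ] 5.65
```

Request:
jog_arm([
  [0,-3,-1.8],
  [0,-6,-3.3],
  [0,-8.7,-4.8],
  [0,-8.7,-4.8],
], fingers=[0,0,0,0], twist=[0,0,0,0])

```text
time_s: 5.98
ee_pos: [0.5004, -0.0449, 0.2603]
tcp_rot: [-2.464, -1.948, 0.0]
ft_force: [1.3, 2.2, -1.7]
finger_gap: 0.0109
grasp_force: 29.6
```

```bash
python3 -c "
from h import *
rep()"
```

```text
th 1.104 r 0.2176 Ftan -1.4 Frad -1.2 tq [ 0.53 -0.67  0.02] 5.9833
```

Request:
jog_arm([
  [0,-1.5,-0.7],
  [0,-2.9,-1.4],
  [0,-2.9,-1.4],
], fingers=[0,0,0], twist=[0,0,0])

```text
time_s: 6.23
ee_pos: [0.4981, -0.0444, 0.2616]
tcp_rot: [-2.465, -1.948, -0.0]
ft_force: [2.1, 2.9, -1.6]
finger_gap: 0.0107
grasp_force: 29.5
```

Request:
jog_arm([
  [0,-1.5,-0.7],
  [0,-2.9,-1.3],
  [0,-2.9,-1.3],
], fingers=[0,0,0], twist=[0,0,0])

```text
time_s: 6.48
ee_pos: [0.4954, -0.0438, 0.263]
tcp_rot: [2.465, 1.948, 0.0]
ft_force: [2.0, 3.4, 0.1]
finger_gap: 0.0108
grasp_force: 29.6
```

Request:
jog_arm([
  [0,-1.5,-0.6],
  [0,-2.9,-1.2],
  [0,-2.9,-1.2],
], fingers=[0,0,0], twist=[0,0,0])

```text
time_s: 6.73
ee_pos: [0.4928, -0.0431, 0.2644]
tcp_rot: [2.464, 1.948, 0.001]
ft_force: [4.8, 3.2, 1.9]
finger_gap: 0.011
grasp_force: 29.7
```

Request:
jog_arm([
  [0,-1,-0.5],
  [0,-2,-1.0],
  [0,-2,-1.0],
], fingers=[0,0,0], twist=[0,0,0])

```text
time_s: 6.98
ee_pos: [0.4909, -0.0427, 0.2653]
tcp_rot: [2.465, 1.948, 0.001]
ft_force: [4.0, 4.2, 1.7]
finger_gap: 0.0108
grasp_force: 29.7
```

```bash
python3 -c "
from h import *
rep()"
```

```text
th 1.155 r 0.2179 Ftan -2.0 Frad 2.8 tq [ 0.62 -0.98  0.03] 6.9833
```

Request:
jog_arm([
  [0,-1.5,-0.6],
  [0,-2.8,-1.2],
  [0,-2.8,-1.2],
], fingers=[0,0,0], twist=[0,0,0])

```text
time_s: 7.23
ee_pos: [0.4883, -0.0421, 0.2665]
tcp_rot: [2.464, 1.947, 0.001]
ft_force: [3.6, 3.5, 2.8]
finger_gap: 0.0104
grasp_force: 29.7
```

Request:
jog_arm([
  [0,-1.5,-0.6],
  [0,-2.9,-1.2],
  [0,-2.9,-1.2],
], fingers=[0,0,0], twist=[0,0,0])

```text
time_s: 7.48
ee_pos: [0.4856, -0.0415, 0.2678]
tcp_rot: [2.464, 1.947, 0.002]
ft_force: [4.1, 3.4, 4.1]
finger_gap: 0.0106
grasp_force: 29.8
```

Request:
jog_arm([
  [0,-1.4,-0.9],
  [0,-2.7,-1.8],
  [0,-2.7,-1.8],
], fingers=[0,0,0], twist=[0,0,0])

```text
time_s: 7.73
ee_pos: [0.4824, -0.0407, 0.2692]
tcp_rot: [-2.465, -1.948, 0.0]
ft_force: [3.3, 3.3, 1.0]
finger_gap: 0.0107
grasp_force: 29.5
```

Request:
jog_arm([
  [0,-1.4,-0.6],
  [0,-2.8,-1.1],
  [0,-2.8,-1.1],
], fingers=[0,0,0], twist=[0,0,0])

```text
time_s: 7.98
ee_pos: [0.4799, -0.0401, 0.2704]
tcp_rot: [-2.465, -1.948, -0.0]
ft_force: [3.4, 3.2, 2.9]
finger_gap: 0.0103
grasp_force: 29.5
```

```bash
python3 -c "
from h import *
rep()"
```

```text
th 1.212 r 0.2183 Ftan -1.4 Frad 3.6 tq [ 0.74 -0.85  0.06] 7.9833
```

Request:
jog_arm([
  [0,-1.4,-0.6],
  [0,-2.8,-1.3],
  [0,-2.8,-1.3],
], fingers=[0,0,0], twist=[0,0,0])

```text
time_s: 8.23
ee_pos: [0.477, -0.0394, 0.2715]
tcp_rot: [-2.465, -1.948, 0.0]
ft_force: [4.3, 4.0, 0.7]
finger_gap: 0.0109
grasp_force: 29.4
```

Request:
jog_arm([
  [0,-1.2,-0.4],
  [0,-2.4,-0.8],
  [0,-2.4,-0.8],
], fingers=[0,0,0], twist=[0,0,0])

```text
time_s: 8.48
ee_pos: [0.4749, -0.0389, 0.2725]
tcp_rot: [-2.465, -1.948, -0.0]
ft_force: [4.6, 4.0, 3.4]
finger_gap: 0.0108
grasp_force: 29.4
```

Request:
jog_arm([
  [0,-1.4,-0.6],
  [0,-2.7,-1.2],
  [0,-2.7,-1.2],
], fingers=[0,0,0], twist=[0,0,0])

```text
time_s: 8.73
ee_pos: [0.4722, -0.0383, 0.2736]
tcp_rot: [-2.465, -1.948, -0.0]
ft_force: [4.6, 4.1, 0.6]
finger_gap: 0.0105
grasp_force: 29.3
```

Request:
jog_arm([
  [0,-1.2,-0.3],
  [0,-2.4,-0.7],
  [0,-2.4,-0.7],
], fingers=[0,0,0], twist=[0,0,0])

```text
time_s: 8.98
ee_pos: [0.4705, -0.038, 0.2742]
tcp_rot: [2.465, 1.947, 0.002]
ft_force: [6.9, 3.8, -2.0]
finger_gap: 0.0105
grasp_force: 29.3
```

```bash
python3 -c "
from h import *
rep()"
```

```text
th 1.259 r 0.2188 Ftan -6.2 Frad -0.1 tq [ 0.63 -1.68 -0.01] 8.9833
```

Request:
jog_arm([
  [0,-0.6,-0.3],
  [0,-1.2,-0.5],
  [0,-1.2,-0.5],
], fingers=[0,0,0], twist=[0,0,0])

```text
time_s: 9.23
ee_pos: [0.4696, -0.0377, 0.2746]
tcp_rot: [2.464, 1.947, 0.002]
ft_force: [9.0, 2.8, -3.8]
finger_gap: 0.0107
grasp_force: 29.3
```

```bash
python3 -c "
from h import *
rep()"
```

```text
th 1.264 r 0.2188 Ftan -8.9 Frad -1.2 tq [ 0.57 -1.94  0.07] 9.2333
```

Ftan went from -3 to -6.2 to -8.9 N over the last 2 mm, so the board is on the soft stop. Now I lower it along the arc.

Request:
jog_arm([
  [0,12,4.5],
  [0,24,10],
  [0,35.5,15.5],
  [0,46.5,22],
  [0,57,29.5],
], fingers=[0,0,0,0,0], twist=[0,0,0,0,0])

```text
time_s: 9.65
ee_pos: [0.5253, -0.0509, 0.2443]
tcp_rot: [-2.464, -1.947, 0.0]
ft_force: [2.6, 5.3, 1.8]
finger_gap: 0.0108
grasp_force: 30.8
```

```bash
sed -i 's/g=s\["ee_pos"\]/g=-np.array([-.0028*EX[0],-.0028*EX[1],.0049])+s["ee_pos"]/' h.py; python3 -c "
from h import *
rep()"
```

```text
th 0.941 r 0.2145 Ftan -0.1 Frad 2.2 tq [ 1.02  0.05 -0.03] 9.65
```

Request:
jog_arm([
  [0,11,8.5],
  [0,20.5,17],
  [0,30,26],
  [0,38.5,35.5],
  [0,46.5,46],
], fingers=[0,0,0,0,0], twist=[0,0,0,0,0])

```text
time_s: 10.07
ee_pos: [0.5704, -0.0616, 0.198]
tcp_rot: [-2.464, -1.948, 0.0]
ft_force: [2.6, 4.5, 3.0]
finger_gap: 0.011
grasp_force: 32.3
```

```bash
python3 -c "
from h import *
rep()"
```

```text
th 0.635 r 0.2143 Ftan 1.5 Frad 3.0 tq [ 0.91 -0.44  0.04] 10.0667
```

Request:
jog_arm([
  [0,8,10.5],
  [0,15,21.5],
  [0,21,33],
  [0,26.5,44.5],
  [0,31,56.5],
], fingers=[0,0,0,0,0], twist=[0,0,0,0,0])

```text
time_s: 10.48
ee_pos: [0.6001, -0.0688, 0.1415]
tcp_rot: [2.465, 1.948, 0.0]
ft_force: [2.7, 3.9, 1.0]
finger_gap: 0.0106
grasp_force: 33.0
```

```bash
python3 -c "
from h import *
rep()"
```

```text
th 0.334 r 0.2151 Ftan 0.4 Frad 2.0 tq [ 0.92 -0.26  0.07] 10.4833
```

Request:
jog_arm([
  [0,3.5,10],
  [0,6.5,20.5],
  [0,8.5,31],
  [0,10.5,40],
  [0,11.5,48],
], fingers=[0,0,0,0,0], twist=[0,0,0,0,0])

```text
time_s: 10.9
ee_pos: [0.6115, -0.0715, 0.0936]
tcp_rot: [2.464, 1.947, 0.001]
ft_force: [4.7, 3.4, 0.2]
finger_gap: 0.0103
grasp_force: 33.9
```

```bash
python3 -c "
from h import *
rep()"
```

```text
th 0.105 r 0.2161 Ftan -0.1 Frad 3.8 tq [ 0.73 -0.64  0.04] 10.9
```

Request:
jog_arm([
  [0,0,4.5],
  [0,0,9],
  [0,0,13.5],
  [0,0,17],
  [0,0,20],
], fingers=[0,0,0,0,0], twist=[0,0,0,0,0])

```text
time_s: 11.32
ee_pos: [0.6132, -0.0719, 0.0746]
tcp_rot: [2.463, 1.946, 0.005]
ft_force: [10.0, 0.9, -0.6]
finger_gap: 0.0109
grasp_force: 34.3
```

```bash
python3 -c "
from h import *
rep()"
```

```text
th 0.017 r 0.2166 Ftan -0.7 Frad 9.5 tq [ 0.41 -1.75  0.05] 11.3167
```

Radial force is 9.5 N, so I move out 1.5 mm and down 5 mm while feeling for contact.

Request:
jog_arm([
  [0,1,1.5],
  [0,2,3],
  [0,2,4.5],
  [0,2,4.5],
], fingers=[0,0,0,0], twist=[0,0,0,0])

```text
time_s: 11.65
ee_pos: [0.6134, -0.0719, 0.0695]
tcp_rot: [2.464, 1.948, 0.001]
ft_force: [5.2, 3.5, -0.6]
finger_gap: 0.0107
grasp_force: 34.1
```

```bash
python3 -c "
from h import *
rep()"
```

```text
th -0.007 r 0.2168 Ftan -0.6 Frad 4.3 tq [ 0.77 -0.79 -0.02] 11.65
```

Request:
jog_arm([
  [0,0.5,1.5],
  [0,0.5,3],
  [0,0.5,3],
], fingers=[0,0,0], twist=[0,0,0])

```text
time_s: 11.9
ee_pos: [0.6135, -0.0719, 0.0664]
tcp_rot: [2.465, 1.948, 0.001]
ft_force: [4.2, 3.1, -2.6]
finger_gap: 0.0111
grasp_force: 34.2
```

Request:
jog_arm([
  [0,0,1.5],
  [0,0,3],
  [0,0,3],
], fingers=[0,0,0], twist=[0,0,0])

```text
time_s: 12.15
ee_pos: [0.6135, -0.0719, 0.064]
tcp_rot: [2.464, 1.948, 0.001]
ft_force: [2.6, 3.9, 2.0]
finger_gap: 0.0109
grasp_force: 34.6
```

```bash
cat > ang.py <<'E'
from h import *
def ang():
    p=robot.grab_frame("side");P=pts(p,np.ones((400,640),bool),cam(p))-O
    EY=np.array([-EX[1],EX[0],0]);x,y,z=P@EX,P@EY,P[:,2]
    m=(abs(y)<.11)&(x>.03)&(x<.135)&(z>-.02)
    a=np.polyfit(x[m],z[m],1)
    for _ in range(5):
        r=z-np.polyval(a,x);k=m&(abs(r)<.006);a=np.polyfit(x[k],z[k],1)
    print("board ang %.3f off %.4f n %d"%(np.arctan(a[0]),a[1],k.sum()));return p
if __name__=="__main__":
    rep();save(ang(),"side_"+str(int(robot.read_state()["time_s"]*100)))
E
python3 ang.py
```

```text
th -0.032 r 0.2170 Ftan 2.0 Frad 1.5 tq [ 0.81 -0.42  0.01] 12.15Traceback (most recent call last):
  File "ang.py", line 11, in <module>
    rep();save(ang(),"side_"+str(int(robot.read_state()["time_s"]*100)))
               ~~~^^
  File "ang.py", line 8, in ang
    r=z-np.polyval(a,x);k=m&(abs(r)<.006);a=np.polyfit(x[k],z[k],1)
                                            ~~~~~~~~~~^^^^^^^^^^^^^
    raise TypeError("expected non-empty vector for x")
TypeError: expected non-empty vector for x
```

```bash
sed -i 's/def ang():/def ang(t=0):/; s/m=(abs.*/m=(abs(y)<.11)\&(x>.05)\&(x<.135)\&(abs(z-.005-x*np.tan(t))<.03)/; s/ang(),"side/ang(float(sys.argv[1])),"side/; s/^from h/import sys\nfrom h/' ang.py; python3 ang.py 0; ls pics
```

```text
th -0.032 r 0.2170 Ftan 1.4 Frad 2.2 tq [ 0.81 -0.48 -0.05] 12.2
board ang -0.001 off 0.0033 n 1428
a.png
scene0.png
side0.png
side_1225.png
top.png
wrist0.png
wrist1.png
```

Request:
jog_arm([
  [0,0,1],
  [0,0,2],
  [0,0,2],
  [0,0,2],
], fingers=[0,0,0,0], twist=[0,0,0,0])

```text
time_s: 12.58
ee_pos: [0.6136, -0.072, 0.0634]
tcp_rot: [2.464, 1.947, 0.001]
ft_force: [-1.2, 4.1, 14.9]
finger_gap: 0.0109
grasp_force: 35.9
```

```bash
python3 ang.py 0
```

```text
th -0.034 r 0.2171 Ftan 14.8 Frad -2.6 tq [0.72 0.24 0.05] 12.5833
board ang -0.000 off 0.0032 n 1429
```

The board is flat: 14.9 N of contact and the camera gives 0.000 rad. Now I raise it to about 0.48 rad.

Request:
jog_arm([
  [0,-0.5,-14],
  [0,-1.5,-27],
  [0,-3.5,-40],
  [0,-6,-52.5],
  [0,-8.5,-61],
], fingers=[0,0,0,0,0], twist=[0,0,0,0,0])

```text
time_s: 13.05
ee_pos: [0.6056, -0.0701, 0.1238]
tcp_rot: [2.464, 1.947, 0.002]
ft_force: [6.7, 3.7, -3.5]
finger_gap: 0.0107
grasp_force: 33.4
```

Request:
jog_arm([
  [0,-4,-12],
  [0,-8.5,-24],
  [0,-13,-34],
  [0,-16,-40],
  [0,-16,-40],
], fingers=[0,0,0,0,0], twist=[0,0,0,0,0])

```text
time_s: 13.47
ee_pos: [0.5904, -0.0664, 0.1646]
tcp_rot: [2.463, 1.946, 0.004]
ft_force: [6.8, 4.0, -0.5]
finger_gap: 0.0107
grasp_force: 32.8
```

```bash
python3 ang.py 0.48
```

```text
th 0.452 r 0.2146 Ftan -3.0 Frad 4.9 tq [ 0.62 -1.52  0.01] 13.4667
board ang 0.472 off 0.0047 n 2338
```

Request:
jog_arm([
  [0,-2,-4.5],
  [0,-2,-4.5],
  [0,-2,-4.5],
], fingers=[0,0,0], twist=[0,0,0])

```text
time_s: 13.77
ee_pos: [0.5887, -0.0661, 0.1679]
tcp_rot: [2.464, 1.946, 0.003]
ft_force: [7.2, 3.3, -0.7]
finger_gap: 0.0111
grasp_force: 32.8
```

Request:
jog_arm([
  [0,4.5,8.5],
  [0,8,16],
  [0,11.5,23],
  [0,13,27.5],
  [0,13,27.5],
], fingers=[0,0,0,0,0], twist=[0,0,0,0,0])

```text
time_s: 14.18
ee_pos: [0.6011, -0.069, 0.1386]
tcp_rot: [2.465, 1.947, 0.001]
ft_force: [6.5, 3.4, 1.2]
finger_gap: 0.0109
grasp_force: 33.0
```

```bash
python3 ang.py 0.36
```

```text
th 0.320 r 0.2151 Ftan -0.5 Frad 5.6 tq [ 0.64 -1.09  0.06] 14.1833
board ang 0.346 off 0.0038 n 2052
```

Next I lower a little more and check that the notch takes the load.

Request:
jog_arm([
  [0,0.5,1.5],
  [0,1,3],
  [0,1,3],
  [0,1,3],
], fingers=[0,0,0,0], twist=[0,0,0,0])

```text
time_s: 14.57
ee_pos: [0.6018, -0.0692, 0.1365]
tcp_rot: [2.465, 1.947, 0.001]
ft_force: [5.0, 2.5, 2.1]
finger_gap: 0.0105
grasp_force: 33.2
```

```bash
python3 ang.py 0.34
```

```text
th 0.310 r 0.2152 Ftan 0.7 Frad 4.7 tq [ 0.67 -0.85 -0.  ] 14.5667
board ang 0.333 off 0.0040 n 2032
```

Request:
jog_arm([
  [0,0.5,1.5],
  [0,1,2.5],
  [0,1,2.5],
  [0,1,2.5],
], fingers=[0,0,0,0], twist=[0,0,0,0])

```text
time_s: 14.95
ee_pos: [0.6025, -0.0694, 0.1342]
tcp_rot: [2.465, 1.947, 0.001]
ft_force: [3.8, 3.7, 4.4]
finger_gap: 0.0109
grasp_force: 33.5
```

```bash
python3 ang.py 0.34
```

```text
th 0.299 r 0.2152 Ftan 3.4 Frad 4.0 tq [ 0.71 -0.61  0.04] 14.95
board ang 0.322 off 0.0040 n 2021
```

Request:
jog_arm([
  [0,0.3,1],
  [0,0.7,2],
  [0,0.7,2],
  [0,0.7,2],
], fingers=[0,0,0,0], twist=[0,0,0,0])

```text
time_s: 15.33
ee_pos: [0.6031, -0.0695, 0.1325]
tcp_rot: [2.465, 1.947, 0.001]
ft_force: [2.8, 3.8, 7.6]
finger_gap: 0.0105
grasp_force: 33.8
```

```bash
python3 ang.py 0.34
```

```text
th 0.290 r 0.2152 Ftan 6.7 Frad 3.9 tq [ 0.7  -0.34  0.08] 15.3333
board ang 0.319 off 0.0035 n 2011
```

The notch is holding: the camera angle has settled at 0.32 while the force grows. I take off the preload, open and withdraw straight up.

Request:
jog_arm([
  [0,-1,-3],
  [0,-1.2,-4],
  [0,-1.2,-4],
  [0,-1.2,-4],
  [0,-1.2,-4],
], fingers=[0,0,0.4,0.4,0.4], twist=[0,0,0,0,0])

```text
time_s: 15.8
ee_pos: [0.6004, -0.0702, 0.1357]
tcp_rot: [-2.465, -1.946, 0.004]
ft_force: [0.2, -0.3, -0.2]
finger_gap: 0.0341
grasp_force: 0.0
```

```bash
python3 ang.py 0.34
```

```text
th 0.308 r 0.2138 Ftan -0.3 Frad 0.1 tq [-0.04 -0.08  0.01] 15.8
board ang 0.333 off 0.0040 n 2054
```

Request:
jog_arm([
  [0,0,-20],
  [0,0,-50],
  [0,0,-85],
  [0,0,-120],
  [0,0,-150],
], fingers=[0.4,0.4,0.4,0.4,0.4], twist=[0,0,0,0,0])

```text
time_s: 16.27
ee_pos: [0.6011, -0.0696, 0.2887]
tcp_rot: [2.465, 1.947, -0.001]
ft_force: [1.8, 0.3, 0.1]
finger_gap: 0.0345
grasp_force: 0.0
```

Request:
jog_arm([
  [0,0,0],
  [0,0,0],
  [0,0,0],
], fingers=[0.4,0.4,0.4], twist=[0,0,0])

```text
time_s: 16.52
ee_pos: [0.6008, -0.0696, 0.2859]
tcp_rot: [-2.465, -1.947, 0.002]
ft_force: [0.3, -0.2, 0.2]
finger_gap: 0.0344
grasp_force: 0.0
```

```bash
python3 ang.py 0.34; python3 ang.py 0.34; cp $(ls -t pics/side_*|head -1) pics/final.png
```

```text
th 0.812 r 0.2964 Ftan -0.1 Frad 0.4 tq [-0.03  0.01 -0.01] 16.5167
board ang 0.336 off 0.0038 n 2045
th 0.811 r 0.2959 Ftan -0.4 Frad -0.7 tq [ 0.04  0.01 -0.  ] 16.5667
board ang 0.335 off 0.0038 n 2040
```

View pics/final.png

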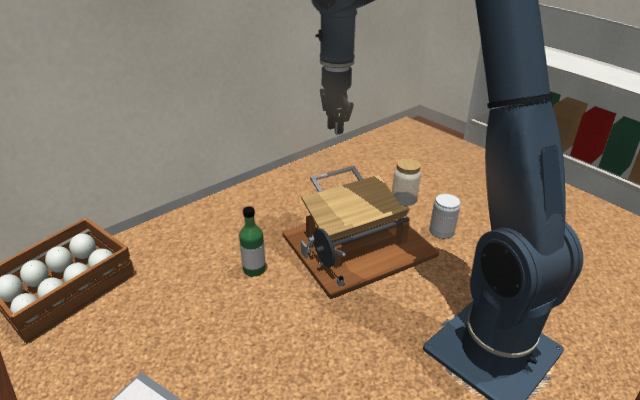

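The picture shows the board standing low at about 0.335 rad, with the gripper clear at (335,110). The bottle (252,245), jar (406,183) and tin (444,217) have not moved.

```bash
python3 -c "
from rig import robot
print(robot.job_done())"
```

```text
the job is handed in; nothing more can be done
None
```

I handed the job in with the board standing by itself in its first notch at about 0.335 rad, after lifting it to the soft stop and laying it gently flat; the jar, tin and bottle show no movement, and `job_done()` returned no verdict.

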